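# Start the calibration of a cassette reader

## Task

Calibrate the cassette reader: lay the blue calibration cassette flat in the pocket of the reader's open drawer, right side up with its window end towards the reader, let go of it and slide the drawer fully home. Then take the orange-handled stylus from the tube rack, reach its tip through the round aperture in the reader's top and press the recessed orange button right down; finish while still gripping the stylus and holding the button down. Leave the other things on the bench where they are.

Things in the scene. Friction and masses are not known exactly. Their poses are not given: they have to be found in the camera images.
- reader: Cassette reader, light grey, fixed to the bench, 210 deep (x) by 160 mm wide (y); its flat front top is 90 mm high, and behind it (x from 0 to 105 mm) a tilted display and hump rise to 145 mm. Origin at the centre of its underside; x points from its front face (x = -105 mm) to its back, z up. Yawed up to 0.25 rad either way from facing the robot.
- drawer (a joint): Cassette drawer of the reader, m: 0 = fully shut (front plate flush with the reader's front face), up to 0.115 = pulled out towards the reader's -x. It starts open at about 0.095 to 0.115, slides with about 1.5 N of friction and stays where left; no latch.
- pocket (a point): Centre of the drawer pocket's floor, 42 mm above the bench, 47 mm behind the drawer's front face; moves with the drawer, axes as the reader's (x inwards). Pocket 78 (x) by 32 mm (y). Black lips 5 mm high bound its inner end and 18 mm of the long sides at each corner; between them 42 mm is open for fingers, level with the 94 mm wide tray. Its outer end is the front plate, 22 mm above the floor.
- drawer_front (a point): Middle of the top edge of the outer face of the drawer's front plate, 64 mm above the bench, moving with the drawer; axes as the reader's. The plate is 104 wide, 38 high (26 to 64 mm above the bench) and 8 mm thick; push its outer face along the reader's +x to shut the drawer.
- aperture (a point): Centre of the mouth of the round aperture in the reader's top, in a black bezel ring 23 mm across that stands 2 mm proud, 92 mm above the bench; at x = -50, y = +36 mm in the reader's frame. The hole is vertical, 12 mm across (12.6 mm in the bezel). Axes as the reader's.
- button_top (a point): Centre of the top of the orange calibration button at the bottom of the aperture, 9.6 mm across, 20 mm below the bezel's mouth (72 mm above the bench) when not pressed; moves down with it.
- cal_button (a joint): Calibration button, m: 0 = up, 0.004 = right down on its stop. Spring: it starts to move at about 1.6 N and is fully down at about 5 N; springs back when let go.
- cal_cassette: Blue calibration cassette, loose, 24 g, 72 long (x) by 26 wide (y) by 12 mm thick. Origin at the centre of its underside; z up out of its face. The white reading window is on its +x half, a black round well on its -x half. It lies face up on the bench at the robot's left, its place swapped at random with the white patient cassette.
- cal_cassette_window (a point): Middle of the white window in the blue cassette's face, 14 mm from its centre towards its +x end, 12 mm above its underside.
- stylus: Stylus standing tip down in a hole of the rack, about 30 g, 135 mm long. Origin at its tip (12 mm above the bench at the start), z along it to the handle's end. From the tip: steel rod 5 mm across to 36 mm, taper to 11 mm across at 44 mm, shank to 66 mm, black collar 24 mm across from 66 to 70 mm (resting on the rack's deck), orange round handle 12 mm across from 70 to 135 mm.
- stylus_tip (a point): Tip of the stylus, its lowest point (the stylus body's origin).
- rack: Pale-blue tube rack fixed to the bench, 170 long (x) by 56 wide (y), its deck 78 mm above the bench. Four vertical holes 15 mm across in a row along its x axis, at -60, -20, 20 and 60 mm; three hold capped tubes, one the stylus, in random order. Origin at the centre of its underside. Yawed up to 0.35 rad.
- patient_cassette: Loose bystander, leave it where it is. White cassette of the same shape and size as the blue one. Origin at the centre of its underside.
- tube0: Loose bystander, leave it where it is. Capped blood tube with a violet cap, 13 mm across and 107 mm tall (cap 17 mm across, 20 mm high), standing in a hole of the rack. Origin at the centre of its underside, z along the tube.
- tube1: Loose bystander, leave it where it is. Capped blood tube with a black cap, 13 mm across and 107 mm tall (cap 17 mm across, 20 mm high), standing in a hole of the rack. Origin at the centre of its underside, z along the tube.
- tube2: Loose bystander, leave it where it is. Capped blood tube with a red cap, 13 mm across and 107 mm tall (cap 17 mm across, 20 mm high), standing in a hole of the rack. Origin at the centre of its underside, z along the tube.
- wash_bottle: Loose bystander, leave it where it is. White squeeze bottle with a green nozzle, 64 mm across, 175 mm tall, standing. Origin at the centre of its underside.
- dropper_bottle: Loose bystander, leave it where it is. Amber dropper bottle with a white nozzle, 36 mm across, 87 mm tall, standing. Origin at the centre of its underside.
- slide_box: Loose bystander, leave it where it is. Green box for microscope slides, 100 by 80 by 35 mm. Origin at the centre of its underside.
- marker: Loose bystander, leave it where it is. White marker pen with a green cap, 130 mm long, 13 mm across, lying on the bench. Origin under its middle.
There are look-alikes about, which are no part of the job. There is more than one size of the cal_cassette; the job needs the smaller.

How it is judged:
By the outcome, as a careful person would: the job done as asked, in the order asked, and still so for the second after the job is handed in, while the arm keeps its last pose, push and grip.
It also fails if it takes over 64 s, if anything falls off the work surface, if the arm or the gripper's body presses on something with over 40 N, if the wrist force passes 120 N, or if a joint passes its speed limit or range.

## Robot

A 6-joint arm with a two-finger parallel gripper is mounted at the origin on the work surface. World frame = base frame: x ahead of the robot, y to its left, z up, the work surface at z = 0. Lengths are in m, angles in rad, forces in N, time in s.
With the tool pointing down it reaches from about 0.4 to 0.825 m from the base axis. Payload 7 kg.
Tool frame: the origin (TCP) lies midway between the tips of the shut fingers; the grasp point (between the pads) lies 19 mm behind it; z points along the fingers, y is the line along which they close (so a half turn about z gives the same grasp; the last joint's range is limited). The gripper opens to 85 mm and grips with 20 to 120 N. Pads are 22 mm wide; open, the fingers measure 114 mm over their backs; the gripper's body (76 mm by 85 mm) begins 54 mm behind the grasp point. The pads swing forward as they close: fully open they stand 13 mm farther back than shut.
Start: joints at [-0.868, 0.359, 0.012, 0, -1.224, -0.288], TCP at [0.272, -0.618, 0.208] pointing down, gripper open.
Joint ranges: [-3.07, 3.07], [-1.43, 2.12], [-1.02, 1.25], [-3.03, 1.67], [-3.05, -0], [-3.03, 3.03]. Speed limits (rad/s): [2.39, 2.39, 3.01, 3.14, 3.14, 3.14].

## Interface

Orientations are given as a unit quaternion [x, y, z, w].
In Python, from workcell import arm gives the robot as it stands. The module is installed in compiled form; this text tells all that it offers.
- The arm moves only by the tool drive_tool, never from a script. Its argument "commands" is one flat list of numbers, 7 for each row, row after row: the shift along the tool's x, y, z scaled (see below), then the turn, a rotation vector about the tool's x, y, z scaled (see below), then the opening, from 0 (shut) to 1 (fully open). A call has exactly 10 rows; each row shifts and turns the commanded pose from where the row before left it, along the tool's axes as they then stand; what a row does not reach is not made up. The controller multiplies each number of a shift by 10 cm and each number of a turn by 0.1 rad. A row lasts 1/12 s, in which the tool goes at most 41.7 mm and 7.16 degrees, less where a joint would pass 70% of its speed; a pose out of reach is approached as far as the arm can. A call with a number of a shift or a turn outside -1 to 1 is refused whole. A call with a gripper value outside its range is refused whole. The fingers move at their own pace and stop on an object; "newtons" is the grip in N (left out, the last holds). Time passes only in rows, so rows that do not move let the fingers close, or fill a call up. It gives the time, the measured TCP pose, the force, the opening and the grip force at its end, in the units of the state.
- arm.observe(): the state, without advancing time (a new reading comes with each control period).
- arm.snapshot(name): name is "scene" or "top"; returns (picture, depth): 384x512x3 uint8, red, green, blue; 384x512 float32, m along the optical axis (not along the pixel's ray), 0 where there is no reading.
- arm.calibration(name): a dict with "mtx" (3x3 intrinsics, pixels), "T" (4x4, takes a point from camera to world coordinates). Camera axes: x right, y down, z forward; pixel columns grow to the right and rows downward; lengths in m; the calibration is good to about 2 mm. A picture is of the moment at which its call begins. calibration takes no time and is no camera call.
- arm.close_job(): hands the job in; it is judged then, once.
The state is a dict: "time_s": time; "qpos": joint angles; "qvel": joint speeds; "joint_efforts": joint torques, N m; "tcp_pos": TCP position; "ee_rot": TCP orientation; "contact_force": force on the tool from outside, world axes, zero at the start; "moment": the same for the moment, N m; "finger_gap": opening from 0.0 (shut) to 1.0 (fully open); "grasp_force": force on a finger pad.
Only numpy, scipy, OpenCV 4.12 (cv2) and the standard library are available. Lean on these libraries where they do the work, as an engineer would, in place of code of your own. Each camera call takes 0.05 s, during which the arm holds its last target. There are 200 camera calls.

## Working session

There is one attempt and no reset: what is moved stays moved. The work goes in short steps, Python scripts to look and compute and a tool call to move; the robot and the scene stay as the last step left them, time stands still between calls to the robot, and variables do not carry over. Pictures are saved under pics/ and viewed, at most 10 in all, crops included, and the job is handed in when it is done.

Besides the shell and the picture viewer there is one more tool, called after "Call:" as name(argument=value, ...) on one line, values as JSON. drive_tool: Moves the arm, as the interface text tells. Shifts and turns lie within -1 to 1; 1 stands for 10 cm of shift or 0.1 rad of turn. Its arguments: {"type":"object","properties":{"commands":{"type":"array","items":{"type":"number","minimum":-1,"maximum":1}},"newtons":{"type":"number"}},"required":["commands"]}

```bash
mkdir -p pics; python3 - <<'E'
from workcell import arm
import cv2,numpy as np
s=arm.observe(); print(s)
for n in("scene","top"):
    p,d=arm.snapshot(n); np.savez(f"{n}.npz",p=p,d=d); c=arm.calibration(n); print(n,c)
    cv2.imwrite(f"pics/{n}0.png",cv2.resize(p[:,:,::-1],(800,600),interpolation=cv2.INTER_CUBIC))
E
```

```text
{'time_s': 0.0, 'qpos': array([-8.67928468e-01,  3.59368752e-01,  1.10417093e-02, -3.59942170e-04,
       -1.22413451e+00, -2.88112460e-01]), 'qvel': array([ 0.00103226, -0.00100515, -0.00018814, -0.00084906,  0.0014135 ,
       -0.00088612]), 'joint_efforts': array([ 1.24306393e-04, -5.83320165e+01,  2.93419039e+01,  6.93678394e+00,
       -6.01347900e-03,  3.60231610e-06]), 'tcp_pos': array([ 0.27175929, -0.61728133,  0.20746624]), 'ee_rot': array([-2.05834446e-01,  9.78586460e-01,  8.12935711e-04, -2.47013680e-04]), 'contact_force': array([ 0.06272882, -0.01813562, -0.06597461]), 'moment': array([-0.01640194, -0.06487847, -0.02002134]), 'grasp_force': 0.0, 'finger_gap': 1.0008868203678478}
scene {'mtx': array([[413.25155992,   0.        , 259.70235308],
       [  0.        , 413.25155992, 184.85267446],
       [  0.        ,   0.        ,   1.        ]]), 'T': array([[ 0.32011565,  0.75601833, -0.57093104,  1.21557012],
       [ 0.94736248, -0.25194995,  0.19754885, -0.2185548 ],
       [ 0.0055045 , -0.60411712, -0.79687653,  1.0203877 ],
       [ 0.        ,  0.        ,  0.        ,  1.        ]])}
top {'mtx': array([[466.43310856,   0.        , 263.90091266],
       [  0.        , 466.43310856, 199.55740812],
       [  0.        ,   0.        ,   1.        ]]), 'T': array([[-0.02495926, -0.97302296,  0.22935423,  0.20155096],
       [-0.99967757,  0.02322193, -0.01027117,  0.01263667],
       [ 0.00466804, -0.22953664, -0.97328883,  1.62594105],
       [ 0.        ,  0.        ,  0.        ,  1.        ]])}
```

View pics/scene0.png

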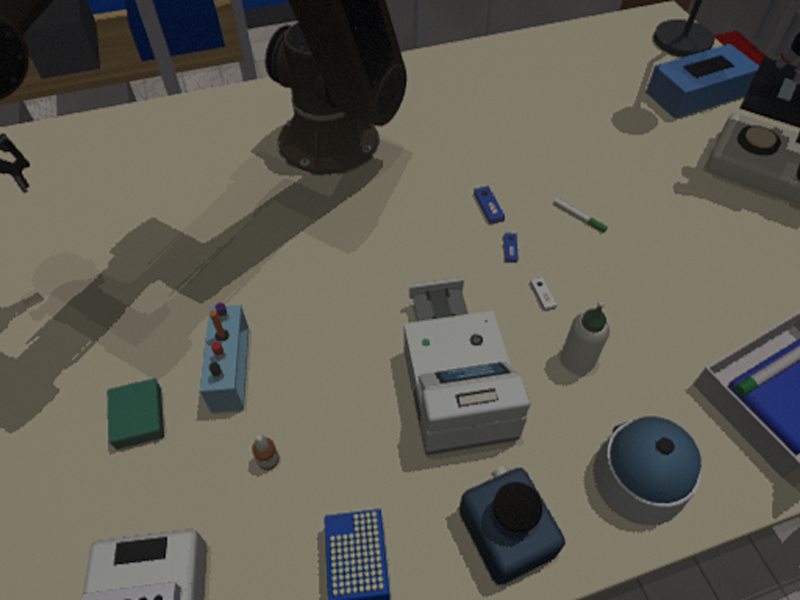

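View pics/top0.png

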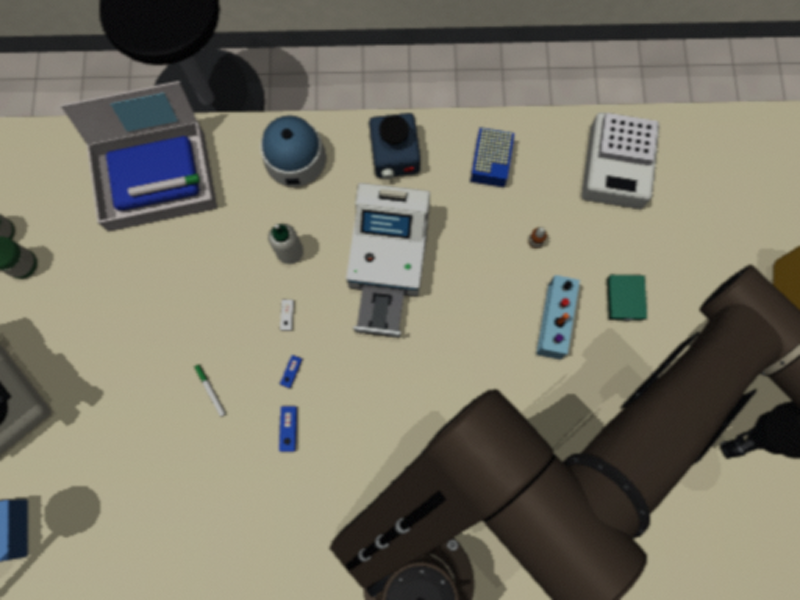

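The scene view shows the small blue cassette at (511,247) with the big look-alike at (489,204), the reader at (465,380) with its drawer at (438,297), and the stylus at (216,325) in the rack. In the top view these are at (291,371), (288,428), (388,240)/(380,312) and (563,320). I'll zoom in with a composite and measure at the same time.

```bash
cat > h.py <<'E'
import numpy as np, cv2
from workcell import arm
def cal(n):
    c=arm.calibration(n); return c["mtx"],c["T"]
def ray(n,uv,z):
    K,T=cal(n); uv=np.atleast_2d(np.asarray(uv,float))
    d=np.c_[uv,np.ones(len(uv))]@np.linalg.inv(K).T@T[:3,:3].T
    return T[:3,3]+d*((z-T[2,3])/d[:,2])[:,None]
def proj(n,P):
    K,T=cal(n); q=(np.atleast_2d(P)-T[:3,3])@T[:3,:3]@K.T; return q[:,:2]/q[:,2:]
def cloud(n,d):
    K,T=cal(n); v,u=np.mgrid[:d.shape[0],:d.shape[1]]
    p=np.dstack([u,v,np.ones_like(u)])@np.linalg.inv(K).T*d[...,None]
    return p@T[:3,:3].T+T[:3,3]
def load(n):
    f=np.load(n+".npz"); return f["p"],f["d"]
E
python3 - <<'E'
from h import *
T={}
def crop(n,x,y,w,h,W,H):
    p,d=load(n); return cv2.resize(p[y:y+h,x:x+w,::-1],(W,H),interpolation=cv2.INTER_CUBIC)
a=crop("top",215,112,70,105,400,600)
b=crop("scene",250,170,105,120,400,457)   
c=crop("top",170,215,30,40,107,143)
e=crop("scene",310,140,30,40,107,143)
f=crop("scene",125,190,40,40,143,143)
im=np.zeros((600,800,3),np.uint8); im[:,:400]=a; im[:457,400:]=b; im[457:,400:507]=c; im[457:,507:614]=e; im[457:,614:757]=f
cv2.imwrite("pics/comp.png",im)
for n in("top","scene"):
    p,d=load(n); hsv=cv2.cvtColor(p,cv2.COLOR_RGB2HSV)
    for name,lo,hi in(("blue",(112,110,50),(128,255,255)),("orange",(5,150,90),(16,255,255)),("red",(170,140,80),(180,255,255)),("deck",(92,60,90),(108,200,255))):
        m=cv2.inRange(hsv,lo,hi); k,l,st,ce=cv2.connectedComponentsWithStats(m)
        X=cloud(n,d)
        for i in range(1,k):
            if st[i,4]>=6: print(n,name,st[i].tolist(),ce[i].round(1),np.median(X[l==i],0).round(3))
E
```

```text
top blue [306, 83, 2, 8, 8] [306.5  86.5] [ 0.995 -0.171  0.056]
top blue [68, 87, 59, 47, 1824] [ 95.8 109.1] [0.933 0.601 0.042]
top blue [317, 89, 11, 28, 56] [323.2 105.6] [ 0.914 -0.23   0.056]
top blue [302, 92, 13, 25, 66] [306.7 108.6] [ 0.9   -0.164  0.055]
top blue [315, 104, 2, 4, 6] [315.5 105.2] [ 0.92  -0.2    0.055]
top blue [180, 228, 13, 20, 100] [185.7 237.7] [0.45  0.273 0.013]
top blue [179, 260, 11, 29, 180] [183.9 273.2] [0.329 0.277 0.016]
top orange [361, 201, 2, 3, 6] [361.5 202. ] [ 0.535 -0.321  0.147]
top deck [90, 61, 8, 3, 13] [93.2 62. ] [1.049 0.575 0.162]
top deck [100, 60, 4, 2, 7] [101.3  60.4] [1.056 0.548 0.158]
top deck [80, 64, 4, 2, 7] [81.3 64.4] [1.041 0.616 0.164]
top deck [169, 77, 25, 25, 407] [181.4  89.2] [0.956 0.277 0.124]
top deck [236, 137, 24, 13, 216] [245.9 143.1] [0.758 0.053 0.117]
top deck [345, 177, 25, 50, 704] [356.5 201.9] [ 0.552 -0.318  0.078]
top deck [0, 320, 6, 39, 217] [  2.4 337.9] [0.135 0.838 0.079]
scene blue [304, 120, 19, 21, 167] [312.7 130. ] [0.329 0.274 0.016]
scene blue [323, 150, 8, 17, 99] [326.5 157.5] [
[... 209 characters left out ...]
895 -0.226  0.055]
scene blue [209, 356, 1, 11, 11] [209. 361.] [ 0.952 -0.242  0.054]
scene blue [210, 377, 1, 7, 7] [210. 380.] [ 0.991 -0.25   0.055]
scene orange [135, 199, 4, 4, 10] [136.1 200.6] [ 0.537 -0.32   0.146]
scene deck [422, 29, 63, 30, 768] [452.4  43.3] [0.131 0.939 0.081]
scene deck [128, 196, 31, 61, 858] [145.9 227.9] [ 0.573 -0.313  0.078]
scene deck [132, 203, 6, 16, 60] [134.3 211.3] [ 0.52  -0.338  0.078]
scene deck [302, 235, 7, 5, 19] [305.1 237.1] [0.76  0.061 0.118]
scene deck [309, 234, 5, 5, 14] [311.3 236.6] [0.767 0.074 0.123]
scene deck [293, 236, 9, 5, 19] [297.8 238.1] [0.758 0.042 0.118]
scene deck [417, 277, 21, 20, 121] [427.6 287.7] [0.981 0.274 0.127]
```

View pics/comp.png

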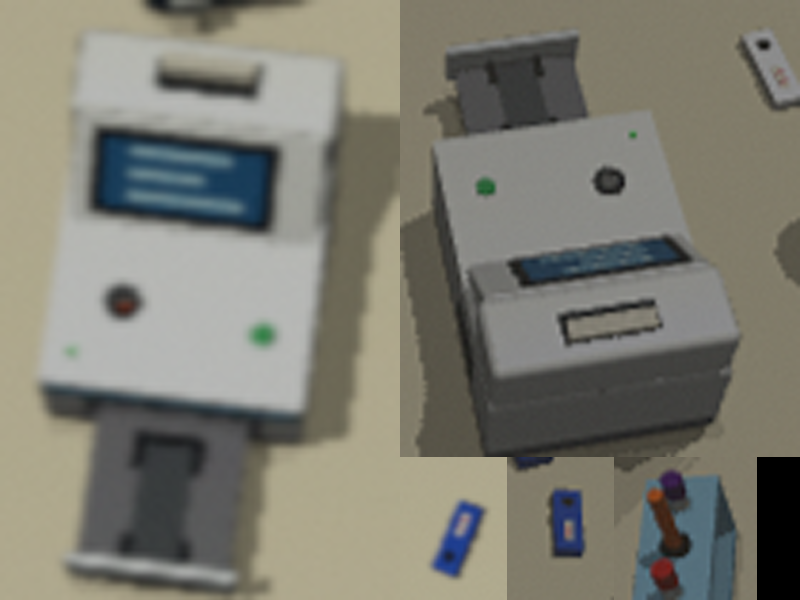

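The composite shows the aperture with the orange button at top-native (236.5,164.9) and scene-native (304.9,217.5). The cassette window faces +x, towards the reader, and the stylus stands between the violet and red caps. Next I'll measure precisely.

```bash
cat > m.py <<'E'
from h import *
def rect(P):
    (c,(w,h),a)=cv2.minAreaRect((P[:,:2]*1000).astype(np.float32)); 
    if w<h: w,h,a=h,w,a+90
    return np.round(c,1),round(w,1),round(h,1),round(np.radians((a+90)%180-90),3)
E
python3 - <<'E'
from m import *
tri=[]
for n,win,cas in(("top",(226,155,22,22),(175,222,24,32)),("scene",(294,207,22,22),(317,146,20,24))):
    p,d=load(n); X=cloud(n,d); g=cv2.cvtColor(p,cv2.COLOR_RGB2GRAY).astype(float)
    x,y,w,h=win; s=g[y:y+h,x:x+w]; wt=np.clip(np.median(s)-15-s,0,None); v,u=np.mgrid[y:y+h,x:x+w]
    uv=np.array([(u*wt).sum(),(v*wt).sum()])/wt.sum(); tri.append(uv); print(n,"ap",uv,ray(n,uv,.092))
    # cassette
    x,y,w,h=cas; q=p[y:y+h,x:x+w].astype(float); bg=np.median(q.reshape(-1,3),0)
    df=np.abs(q-bg).sum(2); sat=q[...,2]-q[...,0]; m=(sat>15).astype(np.uint8)
    cs,_=cv2.findContours(m,cv2.RETR_EXTERNAL,cv2.CHAIN_APPROX_NONE); c=max(cs,key=cv2.contourArea)[:,0]+[x,y]
    P=ray(n,c,.010); print("cas rect",rect(P))
    f=np.zeros_like(m); cv2.drawContours(f,[(c-[x,y])[:,None]],-1,1,-1); vv,uu=np.nonzero(f); Q=ray(n,np.c_[uu+x,vv+y],.008); print("centroid",Q.mean(0), "pca",np.linalg.svd((Q-Q.mean(0))[:,:2],full_matrices=False)[2][0])
    # window
    mm=(f>0)&(q.min(2)>90); 
    if mm.sum(): vv,uu=np.nonzero(mm); print("win",ray(n,[uu.mean()+x,vv.mean()+y],.012),mm.sum())
    # reader top by depth
    M=(np.abs(X[...,2]-.09)<.006)&(X[...,0]>.5)&(X[...,0]<.9)&(abs(X[...,1]-.03)<.15); print("top rect",rect(X[M]),M.sum())
    x0=X[M]
    M=(np.abs(X[...,2]-.062)<.006)&(X[...,0]>.45)&(X[...,0]<.62)&(abs(X[...,1]-.03)<.12); print("plate",rect(X[M]),M.sum(),X[M].mean(0))
    M=(np.abs(X[...,2]-.078)<.004)&(X[...,0]>.4)&(X[...,0]<.72)&(abs(X[...,1]+.31)<.1);print("rack deck",rect(X[M]),M.sum())
    M=(X[...,2]>.122)&(X[...,0]>.4)&(X[...,0]<.62)&(abs(X[...,1]+.31)<.07)&(X[...,2]<.16);print("stylus top",M.sum(),X[M].mean(0),X[M][:,2].max())
K1,T1=cal("top");K2,T2=cal("scene")
Pm=[K@np.linalg.inv(T)[:3] for K,T in((K1,T1),(K2,T2))]
h=cv2.triangulatePoints(Pm[0],Pm[1],tri[0],tri[1])[:,0]; print("ap tri",h[:3]/h[3])
for n in("top","scene"):
    p,d=load(n);hsv=cv2.cvtColor(p,cv2.COLOR_RGB2HSV)
    print(n)
E
```

```text
top ap [235.99968474 164.40920555] [[0.68946518 0.08927657 0.092     ]]
cas rect (array([453.8, 271.5]), 72.4, 26.9, np.float64(-0.37))
centroid [0.45382493 0.27195077 0.008     ] pca [-0.92786472  0.37291696]
win [[0.46244877 0.27311119 0.012     ]] 33
top rect (array([706.5,  52. ]), 160.6, 160.2, np.float64(1.425)) 1342
plate (array([555. ,  42.3]), 164.8, 66.6, np.float64(-1.041)) 69 [0.53528064 0.07302572 0.06287588]
rack deck (array([ 555.1, -324.7]), 171.2, 56.7, np.float64(-0.233)) 504
stylus top 19 [ 0.5369284  -0.31947851  0.14273834] 0.1511923327540341
scene ap [304.49518414 217.19886686] [[0.69054309 0.09016528 0.092     ]]
cas rect (array([455.9, 273.5]), 76.9, 25.5, np.float64(-0.418))
centroid [0.45364083 0.27361488 0.008     ] pca [ 0.92213506 -0.3868681 ]
win [[0.46702032 0.26811889 0.012     ]] 14
top rect (array([733.1,  47.5]), 213.9, 160.9, np.float64(-0.151)) 2214
plate (array([552.1,  42.3]), 166.1, 63.3, np.float64(-1.085)) 124 [0.53466934 0.07637237 0.06246411]
rack deck (array([ 554.6, -325.1]), 173.3, 57.0, np.float64(-0.229)) 860
stylus top 42 [ 0.53743638 -0.31996754  0.13857366] 0.15142322007083364
ap tri [0.68991645 0.0898072  0.09113404]
top
scene
```

```bash
cat >> m.py <<'E'
from scipy.spatial.transform import Rotation as Ro
def down(phi):  # tool z down, tool y at world angle phi
    y=np.array([np.cos(phi),np.sin(phi),0]); z=np.array([0,0,-1.]); return Ro.from_matrix(np.c_[np.cross(y,z),y,z])
def near(phi,R):  # pick half-turn nearest current
    return min((down(phi+k*np.pi) for k in(0,1)),key=lambda r:(R.inv()*r).magnitude())
def plan(p0,R0,p1,R1,n):
    dr=(R0.inv()*R1).as_rotvec()/n; S=np.zeros((3,3)); R=R0
    for k in range(n): S+=R.as_matrix(); R=R*Ro.from_rotvec(dr)
    v=np.linalg.solve(S,np.asarray(p1)-p0)
    print(n,"rows:",(v*10).round(3).tolist(),(dr*10).round(3).tolist(),"mm/row",round(np.linalg.norm(v)*1e3,1),"deg",round(np.degrees(np.linalg.norm(dr)),2))
def now():
    s=arm.observe(); return s["tcp_pos"],Ro.from_quat(s["ee_rot"])
TH=-.148; AP=np.array([.690,.0897]); c,s=np.cos(TH),np.sin(TH); RM=np.array([[c,-s],[s,c]]); O=AP-RM@[-.05,.036]
def w(x,y): return O+RM@[x,y]
E
python3 - <<'E'
from m import *
for n in("top","scene"):
    p,d=load(n); X=cloud(n,d); q=(X[...,:2]-O)@RM; z=X[...,2]
    g=p.mean(2)
    M=(z>.056)&(z<.07)&(q[...,0]<-.17)&(q[...,0]>-.26)&(abs(q[...,1])<.07)
    print(n,"plate x",np.percentile(q[M][:,0],[2,25,50,75,98]).round(4),"y",q[M][:,1].min(),q[M][:,1].max(),M.sum())
    M=(z>.08)&(z<.1)&(q[...,0]<-.0)&(q[...,0]>-.14)&(abs(q[...,1])<.12)
    print("front",np.percentile(q[M],[1,99],axis=0))
    M=(z>.03)&(z<.055)&(q[...,0]<-.11)&(q[...,0]>-.22)&(abs(q[...,1])<.06)&(g<45); print("lips",M.sum(),q[M].min(0),q[M].max(0),q[M].mean(0))
print("O",O)
p,R=now(); A=np.array([.55,-.15,.2]); plan(p,R,A,R,13)
B=np.array([.4538,.2725,.09]); plan(A,R,B,near(-.385+np.pi/2,R),17)
E
```

```text
top plate x [-0.2087 -0.207  -0.2049 -0.2027 -0.2002] y -0.049476786130773706 0.05134210793993367 72
front [[-0.10644885 -0.07739505]
 [-0.00072521  0.07938542]]
lips 31 [-0.1897421  -0.01986702] [-0.11769     0.01781905] [-0.12996332  0.00069022]
scene plate x [-0.2091 -0.2047 -0.2028 -0.2012 -0.1989] y -0.05014842860496577 0.052355132307453194 123
front [[-0.10583666 -0.07889065]
 [-0.00244309  0.07901543]]
lips 25 [-0.19925285 -0.01951049] [-0.13722184  0.02186751] [-1.81488201e-01  1.37792569e-04]
O [0.73414483 0.04672054]
13 rows: [-0.341, 0.243, 0.006] [0.0, 0.0, 0.0] mm/row 41.8 deg 0.0
17 rows: [0.048, 0.257, 0.065] [0.001, -0.0, 0.47] mm/row 27.0 deg 2.7
```

Call:
drive_tool(commands=[-0.34, 0.242, 0.006, 0, 0, 0, 1, -0.34, 0.242, 0.006, 0, 0, 0, 1, -0.34, 0.242, 0.006, 0, 0, 0, 1, -0.34, 0.242, 0.006, 0, 0, 0, 1, -0.34, 0.242, 0.006, 0, 0, 0, 1, -0.34, 0.242, 0.006, 0, 0, 0, 1, -0.34, 0.242, 0.006, 0, 0, 0, 1, -0.34, 0.242, 0.006, 0, 0, 0, 1, -0.34, 0.242, 0.006, 0, 0, 0, 1, -0.34, 0.242, 0.006, 0, 0, 0, 1])

```text
time_s: 0.93
tcp_pos: [0.4857, -0.2578, 0.2024]
ee_rot: [-0.206, 0.979, 0.0, -0.0]
contact_force: [0.1, -1.5, -0.1]
finger_gap: 1.001
grasp_force: 0.0
```

Call:
drive_tool(commands=[-0.34, 0.242, 0.006, 0, 0, 0, 1, -0.34, 0.242, 0.006, 0, 0, 0, 1, -0.34, 0.242, 0.006, 0, 0, 0, 1, 0.048, 0.257, 0.065, 0, 0, 0.47, 1, 0.048, 0.257, 0.065, 0, 0, 0.47, 1, 0.048, 0.257, 0.065, 0, 0, 0.47, 1, 0.048, 0.257, 0.065, 0, 0, 0.47, 1, 0.048, 0.257, 0.065, 0, 0, 0.47, 1, 0.048, 0.257, 0.065, 0, 0, 0.47, 1, 0.048, 0.257, 0.065, 0, 0, 0.47, 1])

```text
time_s: 1.77
tcp_pos: [0.4676, 0.0118, 0.1547]
ee_rot: [-0.042, 0.999, 0.0, -0.0]
contact_force: [0.1, 0.6, 0.2]
finger_gap: 0.999
grasp_force: 0.0
```

Call:
drive_tool(commands=[0.048, 0.257, 0.065, 0, 0, 0.47, 0.8, 0.048, 0.257, 0.065, 0, 0, 0.47, 0.8, 0.048, 0.257, 0.065, 0, 0, 0.47, 0.8, 0.048, 0.257, 0.065, 0, 0, 0.47, 0.8, 0.048, 0.257, 0.065, 0, 0, 0.47, 0.8, 0.048, 0.257, 0.065, 0, 0, 0.47, 0.8, 0.048, 0.257, 0.065, 0, 0, 0.47, 0.8, 0.048, 0.257, 0.065, 0, 0, 0.47, 0.8, 0.048, 0.257, 0.065, 0, 0, 0.47, 0.8, 0.048, 0.257, 0.065, 0, 0, 0.47, 0.8])

```text
time_s: 2.6
tcp_pos: [0.4529, 0.2707, 0.0896]
ee_rot: [0.192, 0.981, -0.0, -0.0]
contact_force: [1.4, -0.0, 0.7]
finger_gap: 0.799
grasp_force: 0.0
```

```bash
python3 - <<'E'
from m import *
p,R=now(); print(p,arm.observe()["time_s"]); plan(p,R,[.4538,.2725,.004],near(-.385+np.pi/2,R),5)
E
```

```text
[0.45289851 0.27072376 0.0896351 ] 2.6
5 rows: [-0.0, 0.004, 0.171] [-0.001, -0.001, -0.002] mm/row 17.1 deg 0.01
```

Call:
drive_tool(commands=[0, 0.004, 0.171, 0, 0, 0, 0.8, 0, 0.004, 0.171, 0, 0, 0, 0.8, 0, 0.004, 0.171, 0, 0, 0, 0.8, 0, 0.004, 0.171, 0, 0, 0, 0.8, 0, 0.004, 0.171, 0, 0, 0, 0.8, 0, 0, 0, 0, 0, 0, 0, 0, 0, 0, 0, 0, 0, 0, 0, 0, 0, 0, 0, 0, 0, 0, 0, 0, 0, 0, 0, 0, 0, 0, 0, 0, 0, 0, 0], newtons=25)

```text
time_s: 3.43
tcp_pos: [0.4546, 0.2719, 0.0057]
ee_rot: [0.191, 0.982, 0.001, 0.0]
contact_force: [-0.2, 0.4, -0.3]
finger_gap: 0.088
grasp_force: 0.0
```

```bash
python3 - <<'E'
from m import *
o=[]
for n,(x,y,w_,h) in(("scene",(290,120,80,60)),("top",(155,210,80,60))):
    p,d=arm.snapshot(n); o.append(cv2.resize(p[y:y+h,x:x+w_,::-1],(400,300),interpolation=cv2.INTER_CUBIC))
cv2.imwrite("pics/g1.png",np.hstack(o)); print(arm.observe()["finger_gap"],arm.observe()["tcp_pos"])
E
```

```text
0.0017650131063679348 [0.45447097 0.27177819 0.00548643]
```

View pics/g1.png

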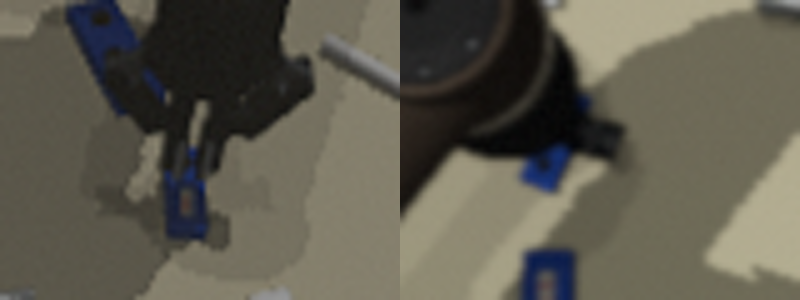

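The view shows the cassette apparently unmoved, with its well at top-native (184,242), and the fingers shut over it. I'll check the forces.

```bash
python3 - <<'E'
from m import *
s=arm.observe(); print({k:np.round(s[k],4) for k in("time_s","tcp_pos","contact_force","moment","finger_gap","grasp_force")})
# finger tip heights around TCP from the scene depth
for n in("scene","top"):
    p,d=arm.snapshot(n); X=cloud(n,d); M=(np.linalg.norm(X[...,:2]-[.4545,.272],axis=2)<.06)&(X[...,2]<.09)&(X[...,2]>.004)
    q=X[M]; a=-.385; u=(q[:,:2]-[.4538,.2725])@np.array([[np.cos(a),-np.sin(a)],[np.sin(a),np.cos(a)]])
    g=p[M].mean(1); bl=(p[M][:,2].astype(int)-p[M][:,0])>15
    dark=(g<60)&~bl
    for z0 in np.arange(.004,.06,.006):
        k=dark&(q[:,2]>=z0)&(q[:,2]<z0+.006)
        if k.sum(): print(n,round(z0,3),k.sum(),u[k].min(0).round(3),u[k].max(0).round(3))
    print("blue",bl.sum(),u[bl].min(0),u[bl].max(0))
E
```

```text
{'time_s': np.float64(3.5333), 'tcp_pos': array([0.4545, 0.2718, 0.0055]), 'contact_force': array([-0.3481,  0.3782,  0.4522]), 'moment': array([-0.0321,  0.0312, -0.0153]), 'finger_gap': np.float64(0.0018), 'grasp_force': np.float64(0.0)}
scene 0.004 5 [-0.026 -0.013] [0.034 0.005]
scene 0.01 16 [-0.026 -0.013] [0.031 0.012]
scene 0.028 3 [ 0.009 -0.001] [0.01  0.005]
scene 0.034 8 [ 0.002 -0.012] [0.014 0.008]
scene 0.04 10 [ 0.004 -0.012] [0.013 0.013]
scene 0.046 11 [ 0.006 -0.013] [0.012 0.012]
scene 0.052 11 [ 0.006 -0.014] [0.014 0.011]
scene 0.058 14 [-0.006 -0.015] [0.013 0.01 ]
blue 79 [-0.03289523 -0.01186766] [0.03712073 0.01362043]
top 0.004 1 [ 0.024 -0.018] [ 0.024 -0.018]
top 0.046 1 [-0.004 -0.014] [-0.004 -0.014]
blue 64 [-0.0360101  -0.02700548] [0.03472385 0.01132781]
```

The depth data show the fingertips about 20 mm or more above the cassette despite the TCP reading, with no contact. I'll open the fingers so they straddle it and measure the actual tip height.

Call:
drive_tool(commands=[0, 0, 0, 0, 0, 0, 0.5, 0, 0, 0, 0, 0, 0, 0.5, 0, 0, 0, 0, 0, 0, 0.5, 0, 0, 0, 0, 0, 0, 0.5, 0, 0, 0, 0, 0, 0, 0.5, 0, 0, 0, 0, 0, 0, 0.5, 0, 0, 0, 0, 0, 0, 0.5, 0, 0, 0, 0, 0, 0, 0.5, 0, 0, 0, 0, 0, 0, 0.5, 0, 0, 0, 0, 0, 0, 0.5])

```text
time_s: 4.47
tcp_pos: [0.4541, 0.2714, 0.0046]
ee_rot: [0.191, 0.982, -0.0, -0.0]
contact_force: [0.6, 0.7, 0.1]
finger_gap: 0.496
grasp_force: 0.0
```

```bash
python3 - <<'E'
from m import *
p,d=arm.snapshot("scene"); X=cloud("scene",d); x,y,w_,h=300,110,60,65
im=cv2.resize(p[y:y+h,x:x+w_,::-1],(540,585),interpolation=cv2.INTER_CUBIC); 
im=cv2.convertScaleAbs(im,alpha=1.8)
t=arm.observe()["tcp_pos"]; a=-.385; yv=np.array([-np.sin(a),np.cos(a),0]); xv=np.array([np.cos(a),np.sin(a),0])
for s in(-.021,.021):
    for z,c in((0,(0,0,255)),(.01,(0,255,0)),(.02,(255,255,0)),(.03,(255,0,255))):
        q=proj("scene",t*[1,1,0]+yv*s+xv*.011+[0,0,z])[0]; cv2.circle(im,tuple(int(v) for v in ((q-[x,y]+.5)*9)),3,c,-1)
cv2.imwrite("pics/g2.png",im); print(t,arm.observe()["finger_gap"])
E
```

```text
[0.45410815 0.27136919 0.00460265] 0.49812485154506503
```

View pics/g2.png

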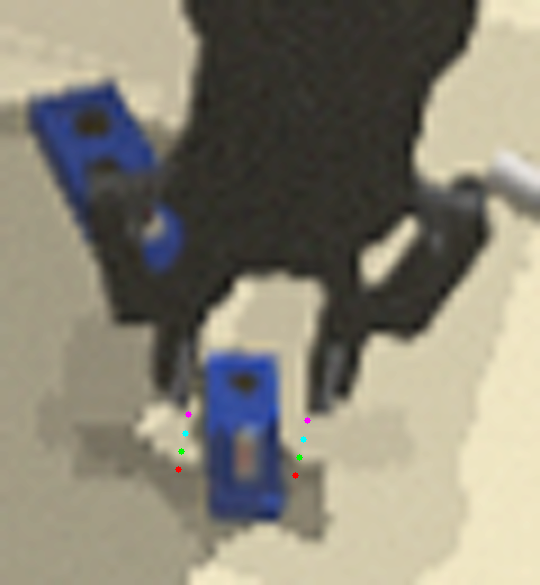

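The picture shows the fingertips straddling the cassette at (178,400) and (325,408), close to the z≈30 mm markers. I'll take the tips' position from depth in both views.

```bash
python3 - <<'E'
from m import *
t=arm.observe()["tcp_pos"]; a=-.385; B=np.array([[np.cos(a),-np.sin(a)],[np.sin(a),np.cos(a)]])
for n in("scene","top"):
    p,d=arm.snapshot(n); X=cloud(n,d); u=(X[...,:2]-t[:2])@B; z=X[...,2]
    M=(abs(u[...,0])<.05)&(abs(u[...,1])<.06)&(z<.1)&(z>.016)&(d>0)
    for sgn in(-1,1):
        k=M&(u[...,1]*sgn>.012); v,uu=np.nonzero(k)
        o=np.argsort(z[k])[:12]
        print(n,sgn,k.sum()); print(np.c_[u[k][o],z[k][o],uu[o],v[o]].round(3).tolist())
E
```

```text
scene -1 119
[[0.009, -0.026, 0.035, 319.0, 154.0], [0.01, -0.023, 0.037, 320.0, 154.0], [0.008, -0.027, 0.039, 319.0, 153.0], [0.004, -0.033, 0.039, 317.0, 152.0], [0.01, -0.024, 0.041, 320.0, 153.0], [0.006, -0.03, 0.041, 318.0, 152.0], [0.006, -0.024, 0.041, 320.0, 152.0], [0.008, -0.027, 0.044, 319.0, 152.0], [0.005, -0.033, 0.044, 317.0, 151.0], [0.006, -0.031, 0.045, 318.0, 151.0], [0.008, -0.028, 0.048, 319.0, 151.0], [0.004, -0.031, 0.048, 318.0, 150.0]]
scene 1 124
[[0.006, 0.021, 0.035, 334.0, 154.0], [0.011, 0.024, 0.036, 335.0, 155.0], [0.011, 0.021, 0.036, 334.0, 155.0], [0.011, 0.027, 0.036, 336.0, 155.0], [0.003, 0.021, 0.037, 334.0, 153.0], [-0.0, 0.021, 0.038, 334.0, 152.0], [0.01, 0.024, 0.039, 335.0, 154.0], [0.005, 0.033, 0.04, 338.0, 153.0], [-0.002, 0.021, 0.04, 334.0, 151.0], [0.006, 0.03, 0.041, 337.0, 153.0], [-0.01, 0.021, 0.041, 334.0, 149.0], [0.012, 0.026, 0.042, 336.0, 154.0]]
top -1 20
[[-0.01, -0.025, 0.041, 190.0, 241.0], [-0.006, -0.034, 0.062, 192.0, 240.0], [-0.008, -0.033, 0.074, 191.0, 240.0], [-0.012, -0.035, 0.078, 191.0, 241.0], [-0.006, -0.033, 0.081, 191.0, 239.0], [-0.003, -0.04, 0.082, 193.0, 239.0], [-0.003, -0.032, 0.082, 191.0, 238.0], [-0.011, -0.029, 0.083, 189.0, 240.0], [-0.002, -0.035, 0.083, 192.0, 238.0], [0.012, -0.034, 0.084, 193.0, 234.0], [-0.01, -0.032, 0.084, 190.0, 240.0], [-0.005, -0.038, 0.087, 192.0, 239.0]]
top 1 0
[]
```

Call:
drive_tool(commands=[0, 0.01, 0.03, 0, 0, 0, 0.5, 0, 0, 0.03, 0, 0, 0, 0.5, 0, 0, 0.03, 0, 0, 0, 0.5, 0, 0, 0.03, 0, 0, 0, 0.5, 0, 0, 0.03, 0, 0, 0, 0.5, 0, 0, 0.03, 0, 0, 0, 0.5, 0, 0, 0.03, 0, 0, 0, 0.5, 0, 0, 0.03, 0, 0, 0, 0.5, 0, 0, 0.01, 0, 0, 0, 0.5, 0, 0, 0, 0, 0, 0, 0.5])

```text
time_s: 5.45
tcp_pos: [0.4544, 0.2721, -0.0207]
ee_rot: [0.191, 0.982, -0.0, -0.0]
contact_force: [-0.1, 1.5, -0.2]
finger_gap: 0.495
grasp_force: 0.0
```

```bash
cat > tips.py <<'E'
from m import *
t=arm.observe()["tcp_pos"]; a=-.385; B=np.array([[np.cos(a),-np.sin(a)],[np.sin(a),np.cos(a)]])
n="scene"; p,d=arm.snapshot(n); X=cloud(n,d); u=(X[...,:2]-t[:2])@B; z=X[...,2]; g=p.mean(2)
M=(abs(u[...,0])<.03)&(abs(u[...,1])<.06)&(z<.1)&(z>.004)&(d>0)&(g<60)
for sgn in(-1,1):
    k=M&(u[...,1]*sgn>.015); o=np.argsort(z[k])[:8]; print(np.c_[u[k][o],z[k][o]].round(3).tolist())
print(t)
E
python3 tips.py
```

```text
[[0.004, -0.03, 0.01], [0.012, -0.028, 0.014], [0.011, -0.025, 0.014], [0.004, -0.028, 0.015], [0.008, -0.021, 0.015], [0.009, -0.025, 0.015], [0.006, -0.034, 0.016], [0.007, -0.031, 0.018]]
[[0.004, 0.031, 0.009], [0.01, 0.021, 0.01], [-0.003, 0.021, 0.011], [0.002, 0.021, 0.011], [0.011, 0.027, 0.012], [0.009, 0.02, 0.014], [-0.009, 0.021, 0.014], [-0.004, 0.021, 0.014]]
[ 0.45436349  0.27213991 -0.02074838]
```

Call:
drive_tool(commands=[0, 0, 0.025, 0, 0, 0, 0.5, 0, 0, 0.025, 0, 0, 0, 0.5, 0, 0, 0, 0, 0, 0, 0, 0, 0, 0, 0, 0, 0, 0, 0, 0, 0, 0, 0, 0, 0, 0, 0, 0, 0, 0, 0, 0, 0, 0, 0, 0, 0, 0, 0, 0, 0, 0, 0, 0, 0, 0, 0, 0, 0, 0, 0, 0, 0, 0, 0, 0, 0, 0, 0, 0], newtons=25)

```text
time_s: 6.33
tcp_pos: [0.4565, 0.2739, -0.0229]
ee_rot: [0.19, 0.982, 0.002, 0.002]
contact_force: [-1.3, -1.9, 20.9]
finger_gap: 0.298
grasp_force: 33.9
```

```bash
python3 - <<'E'
from m import *
p,R=now(); P=w(-.1615,0); print(P)
u=np.array([p[0],p[1],.085]); plan(p,R,u,R,4); plan(u,R,[*P,.085],near(TH+np.pi/2,R),9)
E
```

```text
[0.57441035 0.07053538]
4 rows: [-0.001, 0.001, -0.27] [0.0, 0.0, 0.0] mm/row 27.0 deg 0.0
9 rows: [-0.189, -0.182, -0.0] [0.004, 0.003, -0.261] mm/row 26.2 deg 1.49
```

Call:
drive_tool(commands=[0, 0, -0.1, 0, 0, 0, 0, 0, 0, -0.25, 0, 0, 0, 0, 0, 0, -0.3, 0, 0, 0, 0, 0, 0, -0.3, 0, 0, 0, 0, 0, 0, -0.15, 0, 0, 0, 0, 0, 0, 0, 0, 0, 0, 0, 0, 0, 0, 0, 0, 0, 0, 0, 0, 0, 0, 0, 0, 0, 0, 0, 0, 0, 0, 0, 0, 0, 0, 0, 0, 0, 0, 0])

```text
time_s: 7.17
tcp_pos: [0.4539, 0.2717, 0.0835]
ee_rot: [0.191, 0.982, -0.001, -0.001]
contact_force: [0.4, 0.5, -0.8]
finger_gap: 0.3
grasp_force: 25.4
```

Call:
drive_tool(commands=[-0.189, -0.182, 0, 0, 0, -0.26, 0, -0.189, -0.182, 0, 0, 0, -0.26, 0, -0.189, -0.182, 0, 0, 0, -0.26, 0, -0.189, -0.182, 0, 0, 0, -0.26, 0, -0.189, -0.182, 0, 0, 0, -0.26, 0, -0.189, -0.182, 0, 0, 0, -0.26, 0, -0.189, -0.182, 0, 0, 0, -0.26, 0, -0.189, -0.182, 0, 0, 0, -0.26, 0, -0.189, -0.182, 0, 0, 0, -0.26, 0, 0, 0, 0, 0, 0, 0, 0])

```text
time_s: 8.0
tcp_pos: [0.5739, 0.0652, 0.0834]
ee_rot: [0.075, 0.997, -0.001, -0.001]
contact_force: [0.8, -0.1, 0.7]
finger_gap: 0.291
grasp_force: 25.4
```

```bash
python3 - <<'E'
from m import *
p,R=now(); s=arm.observe(); print(p,R.as_quat().round(4),s["finger_gap"],s["grasp_force"])
o=[]
for n in("scene","top"):
    q,d=arm.snapshot(n); np.savez(n+"1.npz",p=q,d=d)
    c=proj(n,[*p[:2],p[2]+.03])[0].astype(int); x,y=c-[35,40]
    o.append(cv2.convertScaleAbs(cv2.resize(q[y:y+80,x:x+70,::-1],(400,457),interpolation=cv2.INTER_CUBIC),alpha=1.5)); print(n,x,y)
cv2.imwrite("pics/g3.png",np.hstack(o))
E
```

```text
[0.57386448 0.06524551 0.08338592] [ 7.540e-02  9.972e-01 -7.000e-04 -6.000e-04] 0.29141601372581977 25.428661108016968
scene 245 141
top 208 155
```

View pics/g3.png

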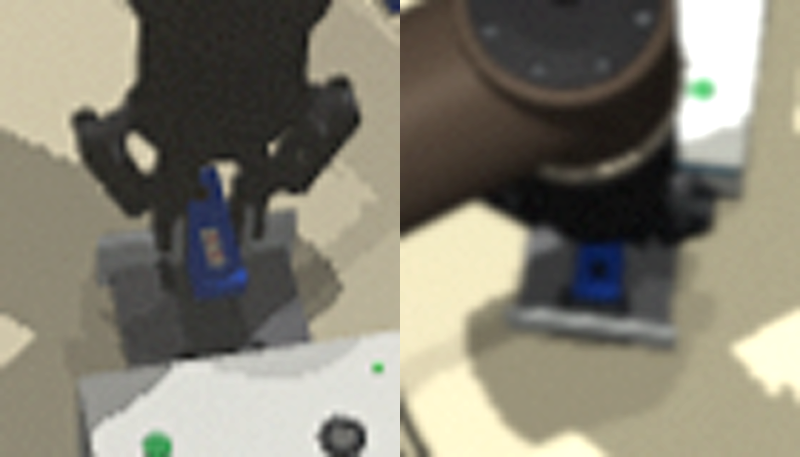

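The cassette is held with its window towards the reader, above the drawer: scene crop (213,245), top crop (600,270). I'll measure it in the reader frame.

```bash
cat > cas.py <<'E'
from m import *
import sys
def cas(sfx,zexp=None):
    out=[]
    for n in("scene","top"):
        p,d=load(n+sfx); X=cloud(n,d); q=p.astype(int); u=(X[...,:2]-O)@RM
        M=(q[...,2]-q[...,0]>14)&(q[...,2]-q[...,1]>8)&(u[...,0]>-.23)&(u[...,0]<-.10)&(abs(u[...,1])<.04)&(X[...,2]>.03)&(d>0)
        P=np.c_[u[M],X[M][:,2]]
        A=np.c_[P[:,0]-P[:,0].mean(),P[:,1]-P[:,1].mean(),np.ones(len(P))]; zc=np.median(P[:,2]); 
        k=np.ones(len(P),bool)
        for _ in range(5):
            f=np.linalg.lstsq(A[k],P[k,2],rcond=None)[0]; k=abs(A@f-P[:,2])<.004
        print(n,M.sum(),k.sum(),"plane slope x,y, z",f.round(3),"x",np.percentile(P[k,0],[0,100]).round(4),"y",np.percentile(P[k,1],[0,100]).round(4),"rect",rect(P[k]))
if __name__=="__main__": cas(sys.argv[1])
E
python3 cas.py 1; python3 - <<'E'
from m import *
p,R=now(); print("tcp in reader",(p[:2]-O)@RM)
E
```

```text
scene 135 116 plane slope x,y, z [-0.023 -0.062  0.118] x [-0.1958 -0.1269] y [-0.0184  0.0073] rect (array([-160.6,   -1. ]), 70.4, 24.8, np.float64(-0.2))
top 90 35 plane slope x,y, z [-0.464 -0.268  0.119] x [-0.2008 -0.1726] y [-0.0172  0.0089] rect (array([-185.8,   -4.4]), 28.6, 23.7, np.float64(-1.325))
tcp in reader [-0.16325943 -0.00362724]
```

```bash
python3 - <<'E'
from m import *
p,R=now(); P=p[:2]+RM@[.001,.0045]; plan(p,R,[*P,.030],near(TH+np.pi/2,R),6)
E
```

```text
6 rows: [-0.002, 0.008, 0.089] [-0.002, -0.003, -0.008] mm/row 8.9 deg 0.05
```

Call:
drive_tool(commands=[-0.002, 0.008, 0.089, 0, 0, -0.008, 0, -0.002, 0.008, 0.089, 0, 0, -0.008, 0, -0.002, 0.008, 0.089, 0, 0, -0.008, 0, -0.002, 0.008, 0.089, 0, 0, -0.008, 0, -0.002, 0.008, 0.089, 0, 0, -0.008, 0, -0.002, 0.008, 0.089, 0, 0, -0.008, 0, 0, 0, 0, 0, 0, 0, 0, 0, 0, 0, 0, 0, 0, 0, 0, 0, 0, 0, 0, 0, 0, 0, 0, 0, 0, 0, 0, 0])

```text
time_s: 8.93
tcp_pos: [0.5742, 0.073, 0.0313]
ee_rot: [0.073, 0.997, 0.0, -0.0]
contact_force: [-0.5, -0.0, 0.3]
finger_gap: 0.293
grasp_force: 27.0
```

```bash
python3 - <<'E'
from m import *
p,R=now(); print(p,(p[:2]-O)@RM)
for n in("scene","top"):
    q,d=arm.snapshot(n); np.savez(n+"2.npz",p=q,d=d)
    X=cloud(n,d); u=(X[...,:2]-O)@RM; z=X[...,2]
    M=(z>.056)&(z<.07)&(u[...,0]<-.19)&(u[...,0]>-.23)&(abs(u[...,1])<.06)&(q.mean(2)>70); print(n,"plate",M.sum(),np.percentile(u[M],[2,98],axis=0).round(4).tolist())
    if n=="scene":
        c=proj(n,[*p[:2],.055])[0].astype(int); x,y=c-[25,25]
        im=cv2.convertScaleAbs(cv2.resize(q[y:y+50,x:x+50,::-1],(550,550),interpolation=cv2.INTER_CUBIC),alpha=1.7)
        # predicted pocket outline at floor z .042
        pk=[proj(n,[*w(-.1615+a*.039,b*.016),.042])[0] for a,b in((-1,-1),(1,-1),(1,1),(-1,1))]
        cv2.polylines(im,[((np.array(pk)-[x,y]+.5)*11).astype(np.int32)],True,(0,255,255),1)
        cv2.imwrite("pics/g4.png",im)
E
python3 cas.py 2
```

```text
[0.57418119 0.07297962 0.03127375] [-0.16208708  0.00238373]
scene plate 9 [[-0.2093, -0.0499], [-0.2028, -0.0172]]
top plate 71 [[-0.2092, -0.0485], [-0.2007, 0.0487]]
scene 127 105 plane slope x,y, z [-0.246 -0.07   0.066] x [-0.1923 -0.13  ] y [-0.0108  0.015 ] rect (array([-161.2,    2.2]), 62.5, 25.4, np.float64(-0.012))
top 75 33 plane slope x,y, z [-0.591  0.12   0.074] x [-0.1996 -0.1755] y [-0.0104  0.0153] rect (array([-186.5,    2.3]), 24.0, 23.2, np.float64(-1.421))
```

View pics/g4.png

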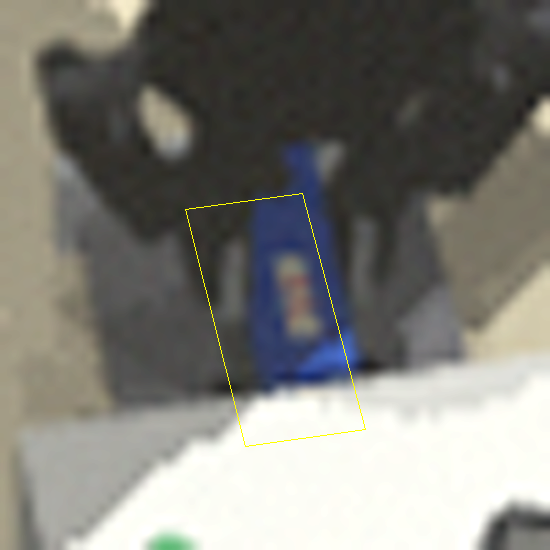

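The cassette is just above the pocket: scene crop (300,300). It sits about 2.2 mm towards +y and about 1.7 mm towards the plate from the pocket's centre. I'll correct that, lower and check forces before release.

```bash
python3 - <<'E'
from m import *
p,R=now(); P=p[:2]+RM@[.0017,-.0022]; plan(p,R,[*P,p[2]],R,2)
E
```

```text
2 rows: [-0.008, -0.011, -0.0] [0.0, 0.0, 0.0] mm/row 1.4 deg 0.0
```

Call:
drive_tool(commands=[-0.008, -0.011, 0, 0, 0, 0, 0, -0.008, -0.011, 0, 0, 0, 0, 0, 0, 0, 0, 0, 0, 0, 0, 0, 0, 0, 0, 0, 0, 0, 0, 0, 0.02, 0, 0, 0, 0, 0, 0, 0.02, 0, 0, 0, 0, 0, 0, 0.02, 0, 0, 0, 0, 0, 0, 0.02, 0, 0, 0, 0, 0, 0, 0.02, 0, 0, 0, 0, 0, 0, 0, 0, 0, 0, 0])

```text
time_s: 9.87
tcp_pos: [0.5764, 0.0705, 0.0219]
ee_rot: [0.072, 0.997, 0.0, 0.001]
contact_force: [-0.3, -1.4, 4.6]
finger_gap: 0.295
grasp_force: 28.2
```

```bash
python3 - <<'E'
from m import *
p,R=now(); print(p,(p[:2]-O)@RM,arm.observe()["contact_force"])
for n in("scene","top"):
    q,d=arm.snapshot(n); np.savez(n+"3.npz",p=q,d=d)
E
python3 cas.py 3
```

```text
[0.57640527 0.07046528 0.02190319] [-0.15951655  0.00022485] [-0.34455709 -1.39408606  4.61951617]
scene 107 99 plane slope x,y, z [-0.179  0.053  0.059] x [-0.1897 -0.1301] y [-0.0128  0.0126] rect (array([-159.6,   -0.9]), 59.6, 25.3, np.float64(0.032))
top 74 44 plane slope x,y, z [-0.345 -0.18   0.065] x [-0.198  -0.1668] y [-0.0143  0.0127] rect (array([-181.5,    0.2]), 31.9, 25.7, np.float64(-0.139))
```

Call:
drive_tool(commands=[0, 0, 0, 0, 0, 0, 0.4, 0, 0, 0, 0, 0, 0, 0.5, 0, 0, 0, 0, 0, 0, 0.5, 0, 0, 0, 0, 0, 0, 0.5, 0, 0, -0.05, 0, 0, 0, 0.5, 0, 0, -0.2, 0, 0, 0, 0.5, 0, 0, -0.35, 0, 0, 0, 0.5, 0, 0, -0.35, 0, 0, 0, 0.5, 0, 0, -0.35, 0, 0, 0, 0.5, 0.3, 0, -0.1, 0, 0, 0, 0.5])

```text
time_s: 10.8
tcp_pos: [0.5517, 0.0756, 0.167]
ee_rot: [0.072, 0.997, 0.001, 0.004]
contact_force: [1.8, 1.8, 1.1]
finger_gap: 0.501
grasp_force: 0.0
```

Call:
drive_tool(commands=[0.35, 0, 0, 0, 0, 0, 0.5, 0.35, 0, 0, 0, 0, 0, 0.5, 0.35, 0, 0, 0, 0, 0, 0.5, 0, 0, 0, 0, 0, 0, 0, 0, 0, 0, 0, 0, 0, 0, 0, 0, 0, 0, 0, 0, 0, 0, 0, 0, 0, 0, 0, 0, 0, 0, 0, 0, 0, 0, 0, 0, 0, 0, 0, 0, 0, 0, 0, 0, 0, 0, 0, 0, 0])

```text
time_s: 11.63
tcp_pos: [0.4423, 0.0898, 0.1608]
ee_rot: [0.073, 0.997, -0.0, -0.0]
contact_force: [-0.7, 0.3, -0.3]
finger_gap: -0.0
grasp_force: 0.0
```

```bash
python3 - <<'E'
from m import *
p,R=now(); print(p,(p[:2]-O)@RM,arm.observe()["contact_force"],arm.observe()["finger_gap"])
o=[]
for n in("scene","top"):
    q,d=arm.snapshot(n); np.savez(n+"4.npz",p=q,d=d)
    c=proj(n,[*w(-.1615,0),.05])[0].astype(int); x,y=c-[22,25]
    o.append(cv2.convertScaleAbs(cv2.resize(q[y:y+50,x:x+44,::-1],(396,450),interpolation=cv2.INTER_CUBIC),alpha=1.7))
cv2.imwrite("pics/g5.png",np.hstack(o))
E
python3 cas.py 4
```

```text
[0.44232652 0.08984177 0.1608272 ] [-0.29498681 -0.00038178] [-0.6705665   0.30277534 -0.28429696] -0.0003302243119599262
scene 164 148 plane slope x,y, z [0.011 0.017 0.055] x [-0.2015 -0.1296] y [-0.0128  0.0128] rect (array([-165.5,    0.3]), 71.8, 25.4, np.float64(-0.011))
top 21 9 plane slope x,y, z [-0.345  1.401  0.049] x [-0.1478 -0.1239] y [-0.0161 -0.0045] rect (array([-135.5,  -11.8]), 22.5, 9.8, np.float64(0.327))
```

View pics/g5.png

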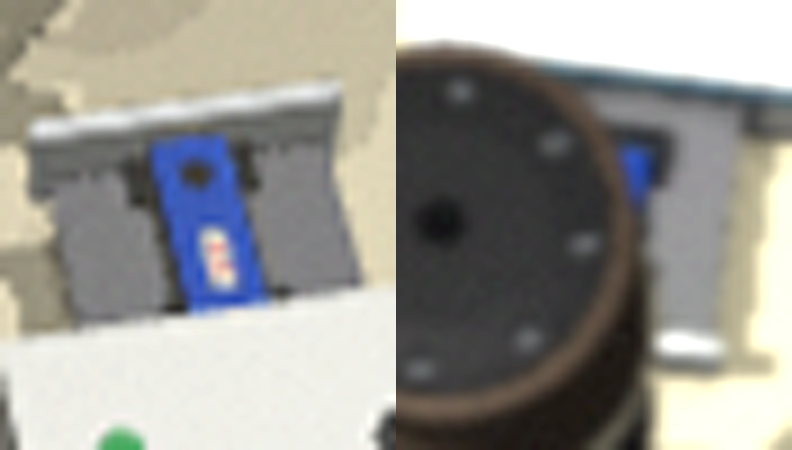

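The view shows the cassette lying flat in the pocket between the black lips, with its window towards the reader (scene crop (205,225)). The plane fit gives its top at z≈55 mm with no slope, so it is seated. Now I'll push the drawer with shut fingers.

```bash
python3 - <<'E'
from m import *
p,R=now(); Rt=near(TH+np.pi/2,R)
a=np.array([*w(-.295,0),.016]); plan(p,R,a,Rt,4)
b=np.array([*w(-.225,0),.016]); plan(a,Rt,b,Rt,4)
e=np.array([*w(-.121,0),.016]); plan(b,Rt,e,Rt,8)
E
```

```text
4 rows: [-0.0, 0.001, 0.362] [-0.001, -0.001, 0.005] mm/row 36.2 deg 0.03
4 rows: [-0.175, -0.0, -0.0] [0.0, 0.0, 0.0] mm/row 17.5 deg 0.0
8 rows: [-0.13, 0.0, -0.0] [0.0, 0.0, 0.0] mm/row 13.0 deg 0.0
```

Call:
drive_tool(commands=[0, 0.001, 0.362, 0, 0, 0.005, 0, 0, 0.001, 0.362, 0, 0, 0.005, 0, 0, 0.001, 0.362, 0, 0, 0.005, 0, 0, 0.001, 0.362, 0, 0, 0.005, 0, 0, 0, 0, 0, 0, 0, 0, -0.175, 0, 0, 0, 0, 0, 0, -0.175, 0, 0, 0, 0, 0, 0, -0.175, 0, 0, 0, 0, 0, 0, -0.175, 0, 0, 0, 0, 0, 0, 0, 0, 0, 0, 0, 0, 0])

```text
time_s: 12.57
tcp_pos: [0.5153, 0.0807, 0.0185]
ee_rot: [0.074, 0.997, 0.0, 0.002]
contact_force: [1.0, 0.2, 0.3]
finger_gap: 0.001
grasp_force: 0.0
```

Call:
drive_tool(commands=[-0.06, 0, 0, 0, 0, 0, 0, -0.1, 0, 0, 0, 0, 0, 0, -0.13, 0, 0, 0, 0, 0, 0, -0.13, 0, 0, 0, 0, 0, 0, -0.13, 0, 0, 0, 0, 0, 0, -0.13, 0, 0, 0, 0, 0, 0, -0.13, 0, 0, 0, 0, 0, 0, -0.12, 0, 0, 0, 0, 0, 0, -0.08, 0, 0, 0, 0, 0, 0, 0, 0, 0, 0, 0, 0, 0])

```text
time_s: 13.4
tcp_pos: [0.6127, 0.0652, 0.0169]
ee_rot: [0.074, 0.997, 0.0, 0.0]
contact_force: [0.5, 0.1, -0.3]
finger_gap: -0.001
grasp_force: 0.0
```

```bash
python3 - <<'E'
from m import *
p,R=now(); print(p,(p[:2]-O)@RM,arm.observe()["contact_force"])
for n in("scene","top"):
    q,d=arm.snapshot(n); X=cloud(n,d); u=(X[...,:2]-O)@RM; z=X[...,2]
    M=(z>.05)&(z<.067)&(u[...,0]<-.105)&(u[...,0]>-.23)&(abs(u[...,1])<.06)&(q.mean(2)>70); print(n,"plate",M.sum(),np.percentile(u[M],[2,50,98],axis=0).round(4).tolist() if M.sum() else "")
E
```

```text
[0.61274061 0.06516165 0.01686336] [-0.12279636  0.00033721] [ 0.49573373  0.11909108 -0.30022717]
scene plate 0 
top plate 0
```

Call:
drive_tool(commands=[-0.04, 0, 0, 0, 0, 0, 0, -0.02, 0, 0, 0, 0, 0, 0, -0.01, 0, 0, 0, 0, 0, 0, -0.01, 0, 0, 0, 0, 0, 0, 0, 0, 0, 0, 0, 0, 0, 0, 0, 0, 0, 0, 0, 0, 0, 0, 0, 0, 0, 0, 0, 0, 0, 0, 0, 0, 0, 0, 0, 0, 0, 0, 0, 0, 0, 0, 0, 0, 0, 0, 0, 0])

```text
time_s: 14.33
tcp_pos: [0.6159, 0.0636, 0.0156]
ee_rot: [0.074, 0.997, -0.001, -0.003]
contact_force: [-8.9, 1.0, 2.3]
finger_gap: 0.0
grasp_force: 0.0
```

```bash
python3 - <<'E'
from m import *
p,R=now(); print(p,(p[:2]-O)@RM,arm.observe()["contact_force"])
E
```

```text
[0.61593306 0.06363061 0.01563748] [-0.11941304 -0.00070633] [-8.92895061  0.99172862  2.26317893]
```

Call:
drive_tool(commands=[0.1, 0, 0, 0, 0, 0, 0, 0.3, 0, 0, 0, 0, 0, 0, 0.3, 0, 0, 0, 0, 0, 0, 0.1, 0, -0.2, 0, 0, 0, 0, 0, 0, -0.35, 0, 0, 0, 0, 0, 0, -0.35, 0, 0, 0, 0, 0, 0, -0.35, 0, 0, 0, 0, 0, 0, -0.25, 0, 0, 0, 0, 0, 0, 0, 0, 0, 0, 0.3, 0, 0, 0, 0, 0, 0, 0.5])

```text
time_s: 15.17
tcp_pos: [0.5408, 0.0766, 0.1685]
ee_rot: [0.073, 0.997, 0.001, 0.002]
contact_force: [-0.0, 0.5, 0.0]
finger_gap: 0.274
grasp_force: 0.0
```

```bash
python3 - <<'E'
from m import *
p,R=now(); print(p); plan(p,R,[.536,-.320,.165],near(-.231+np.pi/2,R),10)
E
```

```text
[0.54075156 0.07660761 0.1685222 ]
10 rows: [-0.068, -0.391, 0.003] [0.003, 0.004, 0.084] mm/row 39.7 deg 0.48
```

Call:
drive_tool(commands=[-0.068, -0.391, 0, 0, 0, 0.084, 0.7, -0.068, -0.391, 0, 0, 0, 0.084, 0.7, -0.068, -0.391, 0, 0, 0, 0.084, 0.7, -0.068, -0.391, 0, 0, 0, 0.084, 0.7, -0.068, -0.391, 0, 0, 0, 0.084, 0.7, -0.068, -0.391, 0, 0, 0, 0.084, 0.7, -0.068, -0.391, 0, 0, 0, 0.084, 0.7, -0.068, -0.391, 0, 0, 0, 0.084, 0.7, -0.068, -0.391, 0, 0, 0, 0.084, 0.7, -0.068, -0.391, 0, 0, 0, 0.084, 0.7])

```text
time_s: 16.0
tcp_pos: [0.5338, -0.3223, 0.1649]
ee_rot: [0.116, 0.993, 0.0, -0.001]
contact_force: [0.5, 0.6, 0.4]
finger_gap: 0.696
grasp_force: 0.0
```

```bash
python3 - <<'E'
from m import *
o=[]
for n in("top","scene"):
    q,d=arm.snapshot(n); np.savez(n+"5.npz",p=q,d=d); X=cloud(n,d); u=(X[...,:2]-O)@RM; z=X[...,2]
    M=(z>.03)&(z<.067)&(u[...,0]<-.09)&(u[...,0]>-.23)&(abs(u[...,1])<.05); print(n,"in front z>.03",M.sum(),np.c_[u[M],z[M]].round(3).tolist()[:12])
    M=(z>.02)&(u[...,0]<-.09)&(u[...,0]>-.23)&(abs(u[...,1])<.075)
    for y0 in(-.07,-.03,0,.03,.06):
        k=M&(abs(u[...,1]-y0)<.01); print(y0,u[k][:,0].min().round(4),k.sum())
    c=proj(n,[*w(-.1,0),.06])[0].astype(int); x,y=c-[30,25]; o.append(cv2.convertScaleAbs(cv2.resize(q[y:y+50,x:x+60,::-1],(396,330),interpolation=cv2.INTER_CUBIC),alpha=1.3))
cv2.imwrite("pics/g6.png",np.hstack(o))
p,R=now(); print(p,arm.observe()["finger_gap"])
plan(p,R,[.536,-.320,.0725],near(-.231+np.pi/2,R),6)
E
```

```text
top in front z>.03 92 [[-0.106, 0.047, 0.058], [-0.107, 0.043, 0.065], [-0.106, 0.04, 0.062], [-0.104, 0.037, 0.057], [-0.103, 0.026, 0.059], [-0.104, 0.023, 0.065], [-0.105, 0.019, 0.067], [-0.107, 0.048, 0.049], [-0.107, 0.044, 0.05], [-0.108, 0.04, 0.056], [-0.107, 0.037, 0.053], [-0.108, 0.033, 0.06]]
-0.07 -0.1073 40
-0.03 -0.1098 51
0 -0.1092 58
0.03 -0.1088 56
0.06 -0.1079 52
scene in front z>.03 0 []
-0.07 -0.1072 30
-0.03 -0.1067 36
0 -0.1077 37
0.03 -0.1071 37
0.06 -0.1068 35
[ 0.53304802 -0.32519812  0.16411911] 0.6999105512271864
6 rows: [-0.003, 0.01, 0.153] [-0.001, -0.005, -0.009] mm/row 15.3 deg 0.06
```

View pics/g6.png

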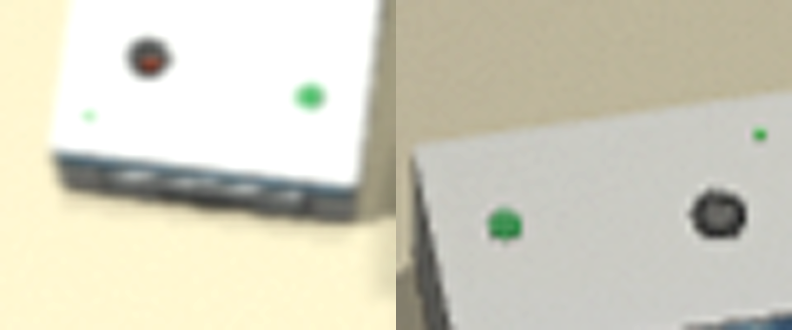

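The view shows the drawer closed, but depth suggests the plate may be 1–2 mm proud. The finger's wider upper part may have met the reader first. Time is ample, so I'll push again with the tool tilted so the tips lead.

```bash
python3 - <<'E'
from m import *
q,d=load("top5"); X=cloud("top",d); u=(X[...,:2]-O)@RM; z=X[...,2]
for z0 in(.03,.04,.05,.06,.07,.08):
    for nm,c in(("plate",abs(u[...,1])<.048),("body",(abs(u[...,1])>.056)&(abs(u[...,1])<.076))):
        k=c&(abs(z-z0)<.005)&(u[...,0]<-.09)&(u[...,0]>-.13); print(z0,nm,k.sum(),u[k][:,0].mean().round(4))
p,R=now(); t=.2
Rt=near(TH+np.pi/2,R)
# tilt so tool z leans toward reader +x: rotate about world axis
ax=np.array([-np.sin(TH),np.cos(TH),0]); Rp=Ro.from_rotvec(-ax*t)*Rt; print("tool z",Rp.as_matrix()[:,2])
def tipat(x,zt): # TCP so that fingertip (22.5mm behind TCP along tool z) centre is at x, zt
    return np.array([*w(x,0),zt])+Rp.as_matrix()[:,2]*.0225
a=tipat(-.15,.16); plan(p,R,a,Rp,11); b=tipat(-.15,.05); plan(a,Rp,b,Rp,4); c=tipat(-.125,.05); plan(b,Rp,c,Rp,2)
print(a,b,c)
E
```

```text
0.03 plate 10 -0.1072
0.03 body 9 -0.1047
0.04 plate 24 -0.1075
0.04 body 10 -0.1045
0.05 plate 16 -0.1075
0.05 body 10 -0.105
0.06 plate 39 -0.1065
0.06 body 6 -0.1048
0.07 plate 17 -0.1064
0.07 body 5 -0.1053
0.08 plate 34 -0.1041
0.08 body 14 -0.1027
tool z [ 0.19649747 -0.02929584 -0.98006658]
11 rows: [0.021, 0.361, 0.022] [-0.008, -0.184, -0.08] mm/row 36.2 deg 1.15
4 rows: [0.055, 0.0, 0.27] [0.0, 0.0, 0.0] mm/row 27.5 deg 0.0
2 rows: [-0.123, 0.0, 0.025] [0.0, 0.0, 0.0] mm/row 12.5 deg 0.0
[0.59020582 0.06818043 0.1379485 ] [0.59020582 0.06818043 0.0279485 ] [0.61493252 0.06449392 0.0279485 ]
```

The plate is proud by about 2.5–3 mm, so I'll go back and push with the tilted tips.

Call:
drive_tool(commands=[0.021, 0.361, 0.022, 0, -0.184, -0.08, 0, 0.021, 0.361, 0.022, 0, -0.184, -0.08, 0, 0.021, 0.361, 0.022, 0, -0.184, -0.08, 0, 0.021, 0.361, 0.022, 0, -0.184, -0.08, 0, 0.021, 0.361, 0.022, 0, -0.184, -0.08, 0, 0.021, 0.361, 0.022, 0, -0.184, -0.08, 0, 0.021, 0.361, 0.022, 0, -0.184, -0.08, 0, 0.021, 0.361, 0.022, 0, -0.184, -0.08, 0, 0.021, 0.361, 0.022, 0, -0.184, -0.08, 0, 0.021, 0.361, 0.022, 0, -0.184, -0.08, 0])

```text
time_s: 16.93
tcp_pos: [0.5852, 0.0391, 0.141]
ee_rot: [0.075, 0.993, -0.01, 0.091]
contact_force: [1.8, -0.8, 0.2]
finger_gap: -0.003
grasp_force: 0.0
```

Call:
drive_tool(commands=[0.021, 0.361, 0.022, 0, -0.184, -0.08, 0, 0, 0, 0, 0, 0, 0, 0, 0.055, 0, 0.27, 0, 0, 0, 0, 0.055, 0, 0.27, 0, 0, 0, 0, 0.055, 0, 0.27, 0, 0, 0, 0, 0.055, 0, 0.27, 0, 0, 0, 0, 0, 0, 0, 0, 0, 0, 0, 0, 0, 0, 0, 0, 0, 0, 0, 0, 0, 0, 0, 0, 0, 0, 0, 0, 0, 0, 0, 0])

```text
time_s: 17.77
tcp_pos: [0.5911, 0.0725, 0.0307]
ee_rot: [0.071, 0.992, -0.011, 0.101]
contact_force: [0.9, 0.1, 0.7]
finger_gap: 0.001
grasp_force: 0.0
```

```bash
python3 - <<'E'
from m import *
p,R=now(); z=R.as_matrix()[:,2]; tip=p-z*.0225; print(p,z,"tip",(tip[:2]-O)@RM,tip[2])
Rt=R
c=np.array([*w(-.122,0),.050])+z*.0225; plan(p,R,c,R,3); c2=np.array([*w(-.112,0),.050])+z*.0225; plan(c,R,c2,R,4)
E
```

```text
[0.59110034 0.07252685 0.0307413 ] [ 0.19978092 -0.03616669 -0.97917289] tip [-0.14985205  0.00457282] 0.05277269142038572
3 rows: [-0.089, -0.016, 0.028] [0.0, 0.0, 0.0] mm/row 9.5 deg 0.0
4 rows: [-0.024, -0.0, 0.005] [0.0, 0.0, 0.0] mm/row 2.5 deg 0.0
```

Call:
drive_tool(commands=[-0.089, -0.016, 0.028, 0, 0, 0, 0, -0.089, -0.016, 0.028, 0, 0, 0, 0, -0.089, -0.016, 0.028, 0, 0, 0, 0, -0.024, 0, 0.005, 0, 0, 0, 0, -0.024, 0, 0.005, 0, 0, 0, 0, -0.024, 0, 0.005, 0, 0, 0, 0, -0.012, 0, 0.002, 0, 0, 0, 0, 0, 0, 0, 0, 0, 0, 0, 0, 0, 0, 0, 0, 0, 0, 0, 0, 0, 0, 0, 0, 0])

```text
time_s: 18.6
tcp_pos: [0.6242, 0.0615, 0.0258]
ee_rot: [0.071, 0.992, -0.012, 0.099]
contact_force: [-5.0, 1.6, 3.0]
finger_gap: -0.0
grasp_force: 2.5
```

```bash
python3 - <<'E'
from m import *
p,R=now(); z=R.as_matrix()[:,2]; tip=p-z*.0225; print(p,z,"tip",(tip[:2]-O)@RM,tip[2],arm.observe()["contact_force"])
E
```

```text
[0.62415926 0.06147073 0.02582825] [ 0.1957436  -0.03815463 -0.97991258] tip [-0.11544095 -0.00142991] 0.047876286305335344 [-4.97628797  1.63952806  3.03754719]
```

Call:
drive_tool(commands=[-0.01, 0, 0.002, 0, 0, 0, 0, 0, 0, 0, 0, 0, 0, 0, 0.1, 0, -0.02, 0, 0, 0, 0, 0.25, 0, -0.05, 0, 0, 0, 0, 0.25, 0, -0.05, 0, 0, 0, 0, -0.06, 0, -0.3, 0, 0, 0, 0, -0.06, 0, -0.3, 0, 0, 0, 0, -0.06, 0, -0.3, 0, 0, 0, 0, -0.06, 0, -0.3, 0, 0, 0, 0, 0, 0, 0, 0, 0, 0, 0.3])

```text
time_s: 19.43
tcp_pos: [0.5687, 0.0735, 0.1551]
ee_rot: [0.071, 0.992, -0.009, 0.105]
contact_force: [1.5, 0.5, 0.8]
finger_gap: 0.128
grasp_force: 0.0
```

```bash
python3 - <<'E'
from m import *
p,R=now(); print(p); plan(p,R,[.536,-.320,.155],near(-.231+np.pi/2,R),12)
E
```

```text
[0.5686988  0.07345854 0.1551313 ]
12 rows: [-0.033, -0.327, 0.004] [0.005, 0.175, 0.074] mm/row 32.9 deg 1.09
```

Call:
drive_tool(commands=[-0.033, -0.327, 0.004, 0.005, 0.175, 0.074, 0.7, -0.033, -0.327, 0.004, 0.005, 0.175, 0.074, 0.7, -0.033, -0.327, 0.004, 0.005, 0.175, 0.074, 0.7, -0.033, -0.327, 0.004, 0.005, 0.175, 0.074, 0.7, -0.033, -0.327, 0.004, 0.005, 0.175, 0.074, 0.7, -0.033, -0.327, 0.004, 0.005, 0.175, 0.074, 0.7, -0.033, -0.327, 0.004, 0.005, 0.175, 0.074, 0.7, -0.033, -0.327, 0.004, 0.005, 0.175, 0.074, 0.7, -0.033, -0.327, 0.004, 0.005, 0.175, 0.074, 0.7, -0.033, -0.327, 0.004, 0.005, 0.175, 0.074, 0.7])

```text
time_s: 20.27
tcp_pos: [0.54, -0.2577, 0.1503]
ee_rot: [0.109, 0.994, -0.004, 0.013]
contact_force: [0.2, 0.3, 1.4]
finger_gap: 0.695
grasp_force: 0.0
```

Call:
drive_tool(commands=[-0.033, -0.327, 0.004, 0.005, 0.175, 0.074, 0.7, -0.033, -0.327, 0.004, 0.005, 0.175, 0.074, 0.7, 0, 0, 0, 0, 0, 0, 0.7, 0, 0, 0, 0, 0, 0, 0.7, 0, 0, 0, 0, 0, 0, 0.7, 0, 0, 0, 0, 0, 0, 0.7, 0, 0, 0, 0, 0, 0, 0.7, 0, 0, 0, 0, 0, 0, 0.7, 0, 0, 0, 0, 0, 0, 0.7, 0, 0, 0, 0, 0, 0, 0.7])

```text
time_s: 21.1
tcp_pos: [0.5327, -0.3208, 0.1504]
ee_rot: [0.116, 0.993, -0.003, -0.004]
contact_force: [-0.5, 0.4, -0.4]
finger_gap: 0.7
grasp_force: 0.0
```

```bash
python3 - <<'E'
from m import *
q,d=arm.snapshot("top"); X=cloud("top",d); u=(X[...,:2]-O)@RM; z=X[...,2]
for z0 in(.03,.04,.05,.06,.07,.08):
    for nm,c in(("plate",abs(u[...,1])<.048),("body",(abs(u[...,1])>.056)&(abs(u[...,1])<.076))):
        k=c&(abs(z-z0)<.005)&(u[...,0]<-.09)&(u[...,0]>-.13); print(z0,nm,k.sum(),u[k][:,0].mean().round(4))
p,R=now(); print(p,R.as_matrix()[:,2].round(4),arm.observe()["finger_gap"])
plan(p,R,[.5365,-.320,.0725],near(-.231+np.pi/2,R),5)
q,d=arm.snapshot("scene"); X=cloud("scene",d); z=X[...,2]
hsv=cv2.cvtColor(q,cv2.COLOR_RGB2HSV); M=(cv2.inRange(hsv,(3,130,50),(16,255,255))>0)&(abs(X[...,1]+.32)<.08)&(z>.08)&(abs(X[...,0]-.536)<.06)
print(M.sum(),X[M].mean(0).round(4),np.ptp(X[M],axis=0))
E
```

```text
0.03 plate 13 -0.1054
0.03 body 8 -0.1038
0.04 plate 25 -0.1053
0.04 body 7 -0.1049
0.05 plate 21 -0.1052
0.05 body 8 -0.1054
0.06 plate 19 -0.1049
0.06 body 9 -0.1051
0.07 plate 13 -0.1054
0.07 body 6 -0.1057
0.08 plate 31 -0.1038
0.08 body 14 -0.1051
[ 0.53269733 -0.3208768   0.150357  ] [-0.0081 -0.0045 -1.    ] 0.7036560871699986
5 rows: [-0.008, 0.004, 0.156] [-0.012, -0.014, -0.002] mm/row 15.6 deg 0.11
93 [ 0.5505 -0.3221  0.1145] [0.05120556 0.02004335 0.06664171]
```

The drawer is now flush: the plate reads −0.105 and the body −0.105. I'll descend on the stylus and grip it.

Call:
drive_tool(commands=[-0.008, 0.004, 0.156, -0.012, -0.014, 0, 0.7, -0.008, 0.004, 0.156, -0.012, -0.014, 0, 0.7, -0.008, 0.004, 0.156, -0.012, -0.014, 0, 0.7, -0.008, 0.004, 0.156, -0.012, -0.014, 0, 0.7, -0.008, 0.004, 0.156, -0.012, -0.014, 0, 0.7, 0, 0, 0, 0, 0, 0, 0.7, 0, 0, 0, 0, 0, 0, 0.7, 0, 0, 0, 0, 0, 0, 0.7, 0, 0, 0, 0, 0, 0, 0.5, 0, 0, 0, 0, 0, 0, 0.4], newtons=60)

```text
time_s: 22.03
tcp_pos: [0.537, -0.3207, 0.0733]
ee_rot: [0.116, 0.993, -0.0, 0.001]
contact_force: [-0.7, -0.7, 0.2]
finger_gap: 0.431
grasp_force: 0.0
```

Call:
drive_tool(commands=[0, 0, 0, 0, 0, 0, 0.2, 0, 0, 0, 0, 0, 0, 0, 0, 0, 0, 0, 0, 0, 0, 0, 0, 0, 0, 0, 0, 0, 0, 0, 0, 0, 0, 0, 0, 0, 0, 0, 0, 0, 0, 0, 0, 0, 0, 0, 0, 0, 0, 0, 0, 0, 0, 0, 0, 0, 0, 0, 0, 0, 0, 0, 0, 0, 0, 0, 0, 0, 0, 0])

```text
time_s: 22.87
tcp_pos: [0.5367, -0.3206, 0.0728]
ee_rot: [0.116, 0.993, -0.0, 0.0]
contact_force: [-0.8, 1.2, 5.8]
finger_gap: 0.127
grasp_force: 58.4
```

```bash
python3 - <<'E'
from m import *
p,R=now(); s=arm.observe(); print(p,R.as_matrix()[:,2].round(4),s["contact_force"],s["moment"],s["finger_gap"],s["grasp_force"])
E
```

```text
[ 0.53673265 -0.32061881  0.07275139] [ 4.e-04 -5.e-04 -1.e+00] [-0.82261416  1.16231774  5.80858221] [ 0.49398741  0.38173244 -0.01357285] 0.1268203134786095 58.39375019073486
```

Call:
drive_tool(commands=[0, 0, -0.1, 0, 0, 0, 0, 0, 0, -0.2, 0, 0, 0, 0, 0, 0, -0.3, 0, 0, 0, 0, 0, 0, -0.3, 0, 0, 0, 0, 0, 0, -0.3, 0, 0, 0, 0, 0, 0, -0.3, 0, 0, 0, 0, 0, 0, 0, 0, 0, 0, 0, 0, 0, 0, 0, 0, 0, 0, 0, 0, 0, 0, 0, 0, 0, 0, 0, 0, 0, 0, 0, 0])

```text
time_s: 23.7
tcp_pos: [0.5357, -0.3202, 0.2209]
ee_rot: [0.116, 0.993, 0.0, -0.001]
contact_force: [-0.1, 0.2, -0.7]
finger_gap: 0.121
grasp_force: 58.4
```

```bash
python3 - <<'E'
from m import *
p,R=now(); print(p,arm.observe()["contact_force"],arm.observe()["finger_gap"]); plan(p,R,[*AP,.195],R,14)
E
```

```text
[ 0.53571961 -0.3201547   0.22094652] [-0.1439376   0.23263865 -0.66585   ] 0.12133765387118661
14 rows: [-0.04, 0.31, 0.018] [0.0, 0.0, 0.0] mm/row 31.3 deg 0.0
```

Call:
drive_tool(commands=[-0.04, 0.31, 0.018, 0, 0, 0, 0, -0.04, 0.31, 0.018, 0, 0, 0, 0, -0.04, 0.31, 0.018, 0, 0, 0, 0, -0.04, 0.31, 0.018, 0, 0, 0, 0, -0.04, 0.31, 0.018, 0, 0, 0, 0, -0.04, 0.31, 0.018, 0, 0, 0, 0, -0.04, 0.31, 0.018, 0, 0, 0, 0, -0.04, 0.31, 0.018, 0, 0, 0, 0, -0.04, 0.31, 0.018, 0, 0, 0, 0, -0.04, 0.31, 0.018, 0, 0, 0, 0])

```text
time_s: 24.53
tcp_pos: [0.6466, -0.0266, 0.2025]
ee_rot: [0.116, 0.993, -0.0, -0.001]
contact_force: [0.5, -0.3, 0.0]
finger_gap: 0.122
grasp_force: 58.5
```

Call:
drive_tool(commands=[-0.04, 0.31, 0.018, 0, 0, 0, 0, -0.04, 0.31, 0.018, 0, 0, 0, 0, -0.04, 0.31, 0.018, 0, 0, 0, 0, -0.04, 0.31, 0.018, 0, 0, 0, 0, 0, 0, 0, 0, 0, 0, 0, 0, 0, 0, 0, 0, 0, 0, 0, 0, 0, 0, 0, 0, 0, 0, 0, 0, 0, 0, 0, 0, 0, 0, 0, 0, 0, 0, 0, 0, 0, 0, 0, 0, 0, 0])

```text
time_s: 25.37
tcp_pos: [0.6909, 0.0879, 0.1971]
ee_rot: [0.117, 0.993, -0.0, -0.0]
contact_force: [0.9, -0.4, -1.0]
finger_gap: 0.123
grasp_force: 58.6
```

```bash
cat > sty.py <<'E'
from m import *
import sys
p,R=now(); print(p,R.as_matrix()[:,2].round(4)); x0=p[:2]; zt=p[2]-.0608
ims=[]
for n in("scene","top"):
    q,d=arm.snapshot(n); np.savez(n+"6.npz",p=q,d=d); X=cloud(n,d); z=X[...,2]
    M=(np.linalg.norm(X[...,:2]-x0,axis=2)<.03)&(z>.095)&(z<zt+.075)&(d>0)
    print(n,M.sum())
    for a in np.arange(0,.075,.012):
        k=M&(z>=zt+a)&(z<zt+a+.012)
        if k.sum(): print(" h",round(a,3),k.sum(),((X[k][:,:2]-x0)*1000).mean(0).round(1),((X[k][:,:2]-x0)*1000).min(0).round(1),((X[k][:,:2]-x0)*1000).max(0).round(1))
    c=proj(n,[*x0,.11])[0].astype(int); x,y=c-[18,24]
    im=cv2.resize(q[y:y+45,x:x+40,::-1],(400,450),interpolation=cv2.INTER_CUBIC)
    for P,cc in(([*AP,.092],(0,255,0)),([*x0,zt],(0,0,255)),([*x0,zt+.036],(255,0,255))):
        t=proj(n,P)[0]; cv2.circle(im,tuple(int(v) for v in (t-[x,y]+.5)*10),3,cc,-1)
    ims.append(im); print(n,x,y)
cv2.imwrite("pics/g7.png",np.hstack(ims))
E
python3 sty.py
```

```text
[0.69093946 0.08790293 0.19705402] [-2.e-04 -1.e-04 -1.e+00]
scene 70
 h 0.0 5 [-0.3 -0.3] [-1.4 -1.6] [0.7 1.7]
 h 0.012 6 [-0.8 -1.1] [-2.3 -2.7] [0.4 0.4]
 h 0.024 4 [ 0.5 -0.2] [-1.  -1.9] [1.5 2.4]
 h 0.036 7 [ 1.1 -0.7] [-1.6 -4.8] [2.5 5. ]
 h 0.048 8 [ 1.2 -2.6] [-4.6 -5.6] [3.3 0.9]
 h 0.06 30 [ 4.7 -2.1] [ -5.5 -11.9] [10.1  9.8]
 h 0.072 7 [ 1.4 -1.6] [ -3.1 -12.1] [6.2 7.1]
scene 286 189
top 48
 h 0.0 2 [-3.   0.2] [-3.3 -1.4] [-2.7  1.8]
 h 0.012 2 [-3.1 -0.4] [-3.8 -1.9] [-2.4  1.1]
 h 0.036 2 [-5.3  0. ] [-5.6 -0.3] [-5.1  0.4]
 h 0.06 11 [-7.   1.4] [-13.1 -11.2] [-1.4 11.2]
 h 0.072 2 [-8.7  3.2] [-10.4   1.6] [-7.1  4.7]
top 218 138
```

View pics/g7.png

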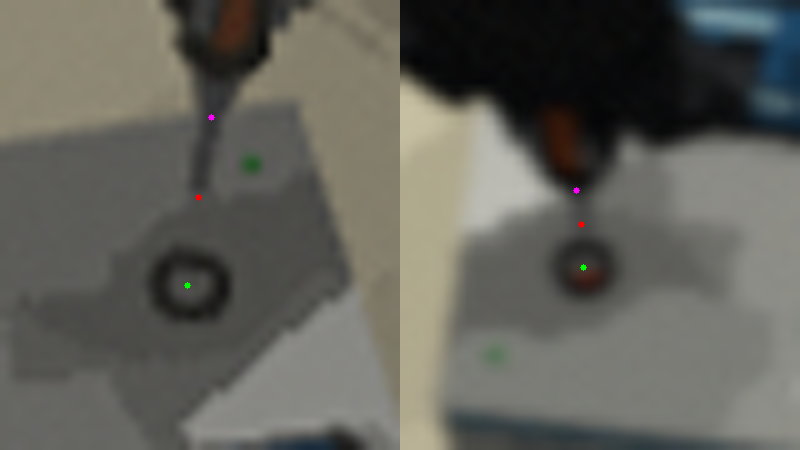

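The tip is at scene crop (198,195) and top crop (581,222), matching the prediction in both views. The aperture ring's centre is at (190,285) and (584,267), matching the measured point. I'll centre the tip and descend into the hole.

```bash
python3 - <<'E'
from m import *
p,R=now(); plan(p,R,[*AP,p[2]],R,2); print(p)
E
```

```text
2 rows: [0.007, 0.006, 0.0] [0.0, 0.0, 0.0] mm/row 0.9 deg 0.0
[0.69099146 0.08818159 0.19709992]
```

Call:
drive_tool(commands=[0.007, 0.006, 0, 0, 0, 0, 0, 0.007, 0.006, 0, 0, 0, 0, 0, 0, 0, 0.1, 0, 0, 0, 0, 0, 0, 0.1, 0, 0, 0, 0, 0, 0, 0.1, 0, 0, 0, 0, 0, 0, 0.08, 0, 0, 0, 0, 0, 0, 0.04, 0, 0, 0, 0, 0, 0, 0, 0, 0, 0, 0, 0, 0, 0, 0, 0, 0, 0, 0, 0, 0, 0, 0, 0, 0])

```text
time_s: 26.3
tcp_pos: [0.6904, 0.0904, 0.1552]
ee_rot: [0.116, 0.993, -0.0, 0.0]
contact_force: [-0.2, 0.3, -0.9]
finger_gap: 0.122
grasp_force: 58.6
```

```bash
python3 - <<'E'
from m import *
p,R=now(); print(p,p[:2]-AP,arm.observe()["contact_force"],arm.observe()["moment"])
E
```

```text
[0.69035072 0.09041897 0.15516218] [0.00035072 0.00071897] [-0.23752393  0.30732066 -0.85945263] [-0.01473878 -0.00310356  0.03312882]
```

Call:
drive_tool(commands=[0.003, -0.005, 0.04, 0, 0, 0, 0, 0, 0, 0.04, 0, 0, 0, 0, 0, 0, 0.04, 0, 0, 0, 0, 0, 0, 0.04, 0, 0, 0, 0, 0, 0, 0.02, 0, 0, 0, 0, 0, 0, 0, 0, 0, 0, 0, 0, 0, 0, 0, 0, 0, 0, 0, 0, 0, 0, 0, 0, 0, 0, 0, 0, 0, 0, 0, 0, 0, 0, 0, 0, 0, 0, 0])

```text
time_s: 27.13
tcp_pos: [0.6897, 0.09, 0.137]
ee_rot: [0.116, 0.993, -0.0, 0.0]
contact_force: [-0.0, 0.8, -0.2]
finger_gap: 0.123
grasp_force: 58.6
```

Call:
drive_tool(commands=[0, 0, 0.02, 0, 0, 0, 0, 0, 0, 0.02, 0, 0, 0, 0, 0, 0, 0.02, 0, 0, 0, 0, 0, 0, 0.02, 0, 0, 0, 0, 0, 0, 0.01, 0, 0, 0, 0, 0, 0, 0, 0, 0, 0, 0, 0, 0, 0, 0, 0, 0, 0, 0, 0, 0, 0, 0, 0, 0, 0, 0, 0, 0, 0, 0, 0, 0, 0, 0, 0, 0, 0, 0])

```text
time_s: 27.97
tcp_pos: [0.69, 0.09, 0.1286]
ee_rot: [0.116, 0.993, -0.0, 0.0]
contact_force: [-1.2, 0.5, 5.5]
finger_gap: 0.122
grasp_force: 59.1
```

Call:
drive_tool(commands=[0, 0, 0.01, 0, 0, 0, 0, 0, 0, 0, 0, 0, 0, 0, 0, 0, 0, 0, 0, 0, 0, 0, 0, 0, 0, 0, 0, 0, 0, 0, 0.005, 0, 0, 0, 0, 0, 0, 0, 0, 0, 0, 0, 0, 0, 0, 0, 0, 0, 0, 0, 0, 0, 0, 0, 0, 0, 0, 0, 0, 0, 0, 0, 0, 0, 0, 0, 0, 0, 0, 0])

```text
time_s: 28.8
tcp_pos: [0.6904, 0.0899, 0.1282]
ee_rot: [0.116, 0.993, 0.0, 0.001]
contact_force: [-2.6, -0.3, 10.6]
finger_gap: 0.124
grasp_force: 59.7
```

```bash
python3 - <<'E'
from m import *
p,R=now(); print(p,arm.observe()["contact_force"])
E
```

```text
[0.69036128 0.08993753 0.12823989] [-2.64688212 -0.32011367 10.5854738 ]
```

```bash
python3 -c "
from workcell import arm
print(arm.close_job())"
```

```text
the job is handed in; nothing more can be done
None
```

I handed the job in at about 29 s: the blue cassette is flat in the drawer pocket with its window towards the reader, the drawer is flush with the front face, and the gripped stylus is holding the button on its stop at about 10.6 N.

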